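# Raise the brazing enclosure sash to its working-height marker

### The arm

A 6-joint arm with a two-finger parallel gripper is mounted at the origin on the work surface. World frame = base frame: x ahead of the robot, y to its left, z up, the work surface at z = 0. Lengths are in mm, angles in rad, forces in N, time in s.
With the tool pointing down it reaches from about 400 to 925 mm from the base axis. Payload 12.5 kg.
Tool frame: the origin (TCP) lies on the front face of the gripper's body, between the roots of the fingers; the fingertips stand 78 mm ahead of it and the grasp point (between the pads) lies 59 mm ahead of it (env.nose_length is the distance from the TCP to the fingertips, in mm); z points along the fingers, y is the line along which they close (so a half turn about z gives the same grasp; the last joint's range is limited). The gripper opens to 95 mm and grips with 3 to 60 N. Pads are 20 mm wide; open, the fingers measure 119 mm over their backs; the gripper's body (75 mm by 180 mm) begins 59 mm behind the grasp point.
Start: joints at [1.057, 0.491, 1.559, -0, 1.092, -0.106], TCP at [247.851, 573.766, 292.261] pointing down, gripper open.
Joint ranges: [-3.1, 3.1], [-0.84, 2.19], [0.05, 2.79], [-1.13, 4.28], [0.06, 2.93], [-2.69, 2.69]. Speed limits (rad/s): [2.22, 2.22, 2.79, 3.14, 3.14, 3.14].

### API

Orientations are given as [roll, pitch, yaw] about the fixed x, y, z axes, in that order (R = Rz(yaw) Ry(pitch) Rx(roll)).
In Python, from cell import env gives the robot as it stands.
- The arm moves only by the tool jog_arm, never from a script. Its argument "motion" is a list of rows, each a list of 7 numbers: the turn, a rotation vector about the tool's x, y, z in degrees, then the shift along the tool's x, y, z in mm, then the finger opening in mm, from 0 to 95.1. In form: [[wx, wy, wz, x, y, z, hand], ...]. A call has 1 to 10 rows; each row shifts and turns the commanded pose from where the row before left it, along the tool's axes as they then stand; what a row does not reach is not made up. A row lasts 1/8 s, in which the tool goes at most 62.5 mm and 10.7 degrees, less where a joint would pass 70% of its speed; a pose out of reach is approached as far as the arm can. A call is refused whole if a number of a shift passes 62.5 or a number of a turn 10.7, either way. A call with a gripper value outside its range is refused whole. The fingers move at their own pace and stop on an object; the grip force is fixed at half the most. Time passes only in rows, so rows that do not move let the fingers close. It gives the time, the measured TCP pose, the force, the opening and the grip force at its end, in the units of the state.
- env.state(): the state, without advancing time (a new reading comes with each control period).
- env.read_camera(name): name is "side" or "top" or "wrist"; returns a dict with "color" (420x560x3 uint8, red, green, blue), "z_map" (420x560 float32, mm along the optical axis (not along the pixel's ray), 0 where there is no reading), "camera_matrix" (3x3 intrinsics, pixels), "world_to_cam" (4x4, takes a point from world to camera coordinates). Camera axes: x right, y up, looking along -z (the intrinsics and any distortion apply to the point x, -y, -z); pixel columns grow to the right and rows downward; lengths in mm; the calibration is good to about 2 mm. The wrist camera is an equidistant fisheye: a pixel r from the principal point sees the ray r / f radians off the axis. A picture is of the moment at which its call begins.
- env.job_done(): hands the job in; it is judged then, once.
Trained networks look in the newest picture that a camera, given by its name, has taken for a name from the list of things; names that differ only in an ending like _2 or _b are one class to them, and where a whole thing is asked for, a point or a joint stands for the part that bears it (a point fixed in the world has none). Each returns a list of dicts, best first, with "score" (0 to 1); they miss things now and then, are a little off and sometimes report something else, mostly with a low value. They report only what shows in the picture. A call takes as long as a camera call.
- env.recognise(camera, thing): "location" ([column, row] in pixels, amid what is visible of it).
The state is a dict: "t": time; "joints": joint angles; "qvel": joint speeds; "tau": joint torques, N m; "eef_pos": TCP position; "tcp_rot": TCP orientation; "ft_force": force on the tool from outside, world axes, zero at the start; "moment": the same for the moment, N m; "opening": opening from 0.0 (shut) to 1.0 (fully open); "grip_force": force on a finger pad.
Only numpy, scipy, OpenCV 4.12 (cv2) and the standard library are available. Lean on these libraries where they do the work, as an engineer would, in place of code of your own. Each camera call takes 0.05 s, during which the arm holds its last target. There are 200 camera calls.

### The job

Get the brazing enclosure ready for work: first press the green start button of its extractor, leaving the red stop button alone. Then push the enclosure's sliding window up with the fingertips from beneath its yellow lip until the lip is level with the pointer of the red marker on the post, and leave it standing there. Do not pinch the lip, and do not disturb the loose parts and tools on the bench.

Things in the scene. Friction and masses are not known exactly. Their poses are not given: they have to be found in the camera images.
- hood: Brazing enclosure, 500 mm wide, 260 deep, 700 high, bolted to the bench, facing the robot. Its front is a vertical sliding window, the sash (410 x 300 mm, clear pane in an aluminium frame). Origin: on the bench, middle of the front face of its posts and base. Axes: x level into the enclosure (away from the worker), y along its front to the left, z up.
- lip (a point): Middle of the front edge of the sash's yellow lip, half-way up its 12 mm thickness; rides with the sash, axes as the hood. The lip is a level shelf 400 mm long at the sash's foot, jutting 35 mm out from the hood's front face. Its flat underside is 6 mm below this point; its front 10 mm is only 7 mm thick. Below it is free space, so a finger slanting forward and down can go under its edge.
- sash (a joint): Height of the sash above its closed position in m: 0 closed (lip underside 100 mm above the bench), 0.22 fully up; grows as it rises. Two brass weights on cords beside the front posts balance it: it takes about 2 to 6 N to push up and stays wherever it is left.
- mark (a point): Tip of the red marker's pointer, half-way up its 5 mm thickness. The marker is a red clamp (44 x 34 x 16 mm) fixed on the hood's right-hand (-y) front post at the working height (190 to 290 mm above the bench); its pointer runs forward past the right-hand end of the lip, 3 mm from it. The lip is level with it when this point and lip have the same height. Axes as the hood.
- start_button_top (a point): Centre of the top face of the green start button (28 mm across, faces up, 70 mm above the bench) on the extractor's yellow start/stop box (75 x 155 x 48 mm, fixed to the bench in front of the hood, left or right). Its top stands 10 mm above a black collar 44 mm across. The red stop button, of the same shape, is 74 mm away along this point's -y axis.
- start_button (a joint): Travel of the green start button in m: 0 up, 0.006 fully down; sprung, about 5 N to the bottom, returns by itself.
- stop_button (a joint): Travel of the red stop button in m, same spring. Not to be pressed.
- bb_shell: Steel tube, 40 mm across, 68 mm tall, standing in the red parts tray (120 x 160 x 30 mm, fixed to the bench on the side opposite the start/stop box). Origin at its centre. Bystander.
- lug: Brass frame lug, about 50 x 34 x 54 mm, in the same tray. Origin at the middle of its underside. Bystander.
- flux_jar: White jar with blue cap, 64 mm across, 62 mm tall, on the bench in front of the enclosure. Origin at the middle of its underside. Bystander.
- degreaser: White bottle with red cap, 64 mm across, 180 mm tall, left of the enclosure. Origin at the middle of its underside. Bystander.
- brush: Brush lying on the right of the bench, 200 mm long. Origin under its middle. Bystander.
- hammer: Hammer, 260 mm long, lying on the right of the bench. Origin under its middle. Bystander.
- head_tube: Steel tube, 36 mm across, 130 mm tall, standing on the left of the bench. Origin at its centre. Bystander.

How it is judged:
By the outcome, as a careful person would: the job done as asked, in the order asked, and still so for the second after the job is handed in, with the robot touching nothing.
It also fails if it takes over 56 s, if anything falls off the work surface, if the arm or the gripper's body presses on something with over 40 N, if the wrist force passes 120 N, or if a joint passes its speed limit or range.

## Working session

There is one attempt and no reset: what is moved stays moved. The work goes in short steps, Python scripts to look and compute and a tool call to move; the robot and the scene stay as the last step left them, time stands still between calls to the robot, and variables do not carry over. Pictures are saved under pics/ and viewed, at most 10 in all, crops included, and the job is handed in when it is done.

Besides the shell and the picture viewer there is one more tool, called after ">>>" by a JSON object that holds its "op" and its "data", one argument or row to a line. jog_arm: Moves the arm, as the interface text tells. Its arguments: {"type":"object","properties":{"motion":{"type":"array"}},"required":["motion"]}

```bash
mkdir -p pics
cat > h.py <<'E'
import numpy as np, cv2
from cell import env
def pw(c,u,v,z=None):
    "pixel -> world for pinhole cameras (depth median 3x3)"
    K=c["camera_matrix"];u,v=int(round(u)),int(round(v))
    if z is None:
        p=c["z_map"][v-1:v+2,u-1:u+2];p=p[p>0];z=np.median(p) if p.size else np.nan
    q=np.array([(u-K[0,2])/K[0,0]*z,-(v-K[1,2])/K[1,1]*z,-z,1])
    return (np.linalg.inv(c["world_to_cam"])@q)[:3]
def save(c,n): cv2.imwrite("pics/"+n,c["color"][:,:,::-1])
E
python3 - <<'E'
from h import *
np.set_printoptions(precision=1,suppress=True)
for n in("side","top"):
    c=env.read_camera(n); save(c,n+"0.png")
    print(n,c["camera_matrix"].tolist(),np.linalg.inv(c["world_to_cam"]))
    for t in["hood","lip","mark","start_button_top","stop_button","flux_jar","bb_shell","degreaser","head_tube","hammer","brush"]:
        for r in env.recognise(n,t)[:2]:
            print(t,round(r["score"],2),np.round(r["location"]),pw(c,*r["location"]))
print(env.state())
E
```

```text
side [[378.99540880161715, 0.0, 274.7771152303474], [0.0, 378.99540880161715, 207.41820774612546], [0.0, 0.0, 1.0]] [[   0.9    0.3   -0.4   12.4]
 [  -0.5    0.5   -0.7 -942.2]
 [   0.     0.8    0.6  867.8]
 [   0.     0.     0.     1. ]]
hood 0.58 [328. 138.] [800.9  84.1 304.7]
lip 0.9 [294. 182.] [583.4 -41.  244.9]
stop_button 0.47 [252. 260.] [ 390.  -114.3   48.2]
flux_jar 0.86 [251. 258.] [ 386.5 -114.9   58.6]
bb_shell 0.62 [268. 288.] [ 371.9 -257.7   62.1]
bb_shell 0.6 [327. 141.] [802.5  90.5 290.1]
head_tube 0.7 [186. 172.] [363.5 458.9  96.4]
hammer 0.74 [250. 257.] [ 384.6 -111.7   61.2]
hammer 0.55 [393. 374.] [ 523.8 -616.    20.9]
brush 0.69 [333. 344.] [ 446.1 -477.9   21.2]
brush 0.35 [327. 139.] [800.2  88.6 299.2]
top [[426.02949852840266, 0.0, 271.91780887095723], [0.0, 426.02949852840266, 210.89242842208222], [0.0, 0.0, 1.0]] [[  -0.     1.    -0.2  253.4]
 [  -1.    -0.    -0.   -56. ]
 [  -0.     0.2    1.  1691.7]
 [   0.     0.     0.     1. ]]
hood 0.58 [258. 132.] [635.1 -12.8 635.3]
lip 0.9 [263. 190.] [579.  -12.9 183. ]
mark 0.48 [330. 182.] [ 597.2 
[... 158 characters left out ...]
2.2]
bb_shell 0.48 [320. 249.] [ 373.  -225.9   74.7]
degreaser 0.82 [148. 173.] [662.5 428.4 113.2]
head_tube 0.66 [132. 252.] [360.4 468.5 131.3]
head_tube 0.29 [286. 246.] [385.8 -97.5  63.4]
hammer 0.94 [414. 225.] [ 469.3 -601.8   27.2]
brush 0.61 [382. 233.] [ 438.9 -476.5   21. ]
brush 0.18 [254. 132.] [634.8  -2.5 636.3]
{'t': 1.2, 'joints': array([ 1.1,  0.5,  1.6, -0. ,  1.1, -0.1]), 'qvel': array([ 0., -0., -0., -0., -0.,  0.]), 'tau': array([ -0. , -61.2, -25.8,   0.1,   0. ,   0. ]), 'eef_pos': array([247.9, 573.8, 292.3]), 'tcp_rot': array([3.1, 0. , 2.7]), 'ft_force': array([ 0.8, -0.2,  0.2]), 'moment': array([ 0.,  0., -0.]), 'grip_force': 0.0, 'opening': 0.9967109077231342}
```

Run:
```python
import cv2,numpy as np
s=cv2.imread("pics/side0.png");t=cv2.imread("pics/top0.png")
cv2.imwrite("pics/top1.png",cv2.resize(t[80:300,90:390],(800,587),interpolation=cv2.INTER_CUBIC))
cv2.imwrite("pics/side1.png",cv2.resize(s,(800,600)))
```

```text
(no output)
```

View pics/top1.png

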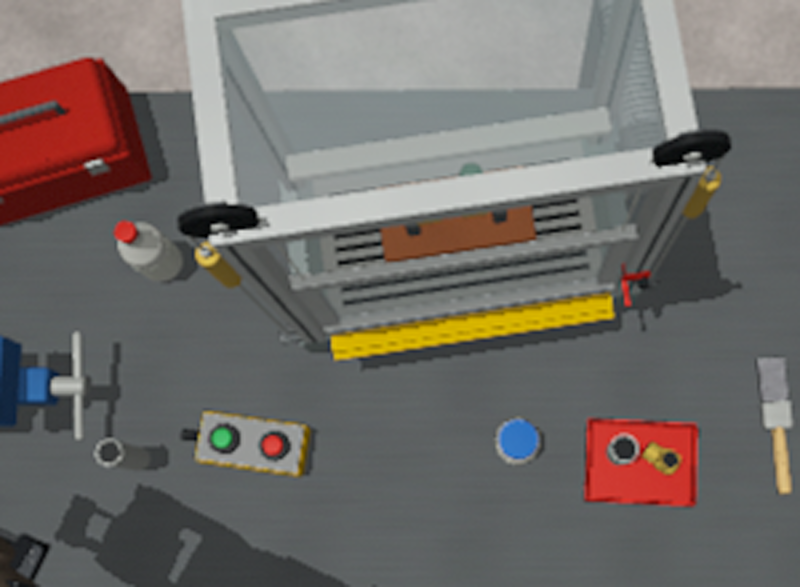

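View pics/side1.png

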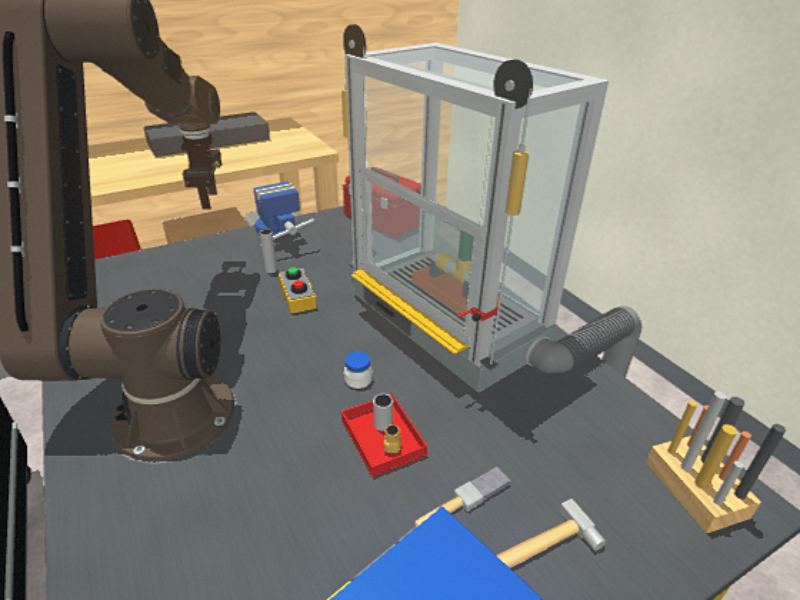

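Run:
```python
from h import *
from scipy import ndimage as N
np.set_printoptions(precision=1,suppress=True)
for n in("top","side"):
    c=env.read_camera(n); hsv=cv2.cvtColor(c["color"],cv2.COLOR_RGB2HSV).astype(int);H,S,V=hsv[...,0],hsv[...,1],hsv[...,2]
    for nm,m in dict(yellow=(H>22)&(H<32)&(S>180),green=(H>55)&(H<80)&(S>150),red=((H<5)|(H>175))&(S>170)).items():
        L,k=N.label(m)
        for i in range(1,k+1):
            v,u=np.where(L==i)
            if len(v)<15: continue
            P=np.array([pw(c,a,b) for a,b in zip(u,v)]);P=P[np.isfinite(P[:,0])]
            if len(P)==0: continue
            print(n,nm,len(v),"px",u.min(),u.max(),v.min(),v.max(),"med",np.median(P,0),"p3",np.percentile(P,3,0),"p97",np.percentile(P,97,0))
            if nm=="yellow" and len(v)>500:
                cs=np.polyfit(P[:,1],P[:,0],1);print("   slope",cs, "z med by y",[np.median(P[abs(P[:,1]-y)<25,2]) for y in(-150,-50,50,150)])
                for y in(-150,-100,-50,0,50,100,150):
                    q=P[abs(P[:,1]-y)<8]; print("   ",y,q[:,0].min() if len(q) else 0,q[:,0].max() if len(q) else 0)
```

```text
top yellow 984 px 214 319 190 214 med [547.1 -26.2 117.8] p3 [ 513.7 -211.     3.9] p97 [583.8 161.5 121.5]
   slope [ -0.2 543.7] z med by y [np.float64(118.30110234002075), np.float64(117.69665395639367), np.float64(118.90842089720479), np.float64(116.49355883991007)]
    -150 550.820181661609 580.8023058718481
    -100 543.6591545381115 573.3339031717364
    -50 536.70227540111 566.0875548272625
    0 528.8330083394401 558.7042921439008
    50 521.4787581842452 550.9482145801118
    100 514.0305484953573 543.7305606554168
    150 506.62788680311803 536.5091662568846
top yellow 29 px 202 205 240 257 med [379.3 224.6  20.3] p3 [350.5 220.    5.2] p97 [410.7 229.7  37.7]
top yellow 20 px 412 415 272 280 med [ 274.4 -571.1   89.2] p3 [ 258.1 -574.4   69.8] p97 [ 285.5 -569.1   96.2]
top yellow 19 px 416 419 281 289 med [ 233.9 -581.    86.7] p3 [ 223.  -585.3   70.9] p97 [ 250.3 -575.5   97.3]
top yellow 46 px 422 430 293 310 med [ 180.  -592.8  135.5] p3 [ 150.5 -600.1  119.7] p97 [ 210.  -584.7  149.5]
top yellow 20 px 419 422 312 320 med [ 127.3 -603.9   37.7] p3 [ 109.2 -608.6   2
[... 1382 characters left out ...]
8 116.2] p3 [ 510.8 -214.5  114.5] p97 [565.7 144.6 118.2]
side green 25 px 202 207 187 191 med [396.8 333.5  71.2] p3 [385.3 324.3  66.3] p97 [407.5 344.1  74.2]
side red 51 px 240 245 129 151 med [733.3 695.9  75.9] p3 [728.7 682.5  10. ] p97 [738.8 712.3 121.4]
side red 674 px 65 97 154 181 med [ -36.8 1429.5 -235.4] p3 [-112.6 1291.8 -242. ] p97 [  42.1 1590.4 -231.4]
side red 30 px 205 212 197 201 med [384.9 259.2  69.6] p3 [375.  249.9  65.2] p97 [400.5 270.6  73.4]
side red 84 px 321 347 215 223 med [ 598.4 -256.4  222.6] p3 [ 563.1 -260.8  215.9] p97 [ 633.1 -227.9  228.6]
side red 1542 px 239 298 276 333 med [ 350.4 -281.     7.3] p3 [ 302.5 -350.3    4.1] p97 [ 421.8 -190.7   29.6]
```

```bash
cat >> h.py <<'E'
from scipy.spatial.transform import Rotation as Ro
import json
def st():
    s=env.state(); R=Ro.from_euler("xyz",s["tcp_rot"]).as_matrix()
    json.dump([list(map(float,s["joints"])),list(map(float,s["eef_pos"])),R.tolist()],open("log.jsonl","a"));open("log.jsonl","a").write("\n")
    return s,R
E
python3 - <<'E'
from h import *
np.set_printoptions(precision=4,suppress=True)
s,R=st();print(s["joints"],s["tcp_rot"],s["eef_pos"],R.tolist());print(R.T@(np.array([396,334,200])-s["eef_pos"]), s["t"])
E
```

```text
[ 1.0574  0.4909  1.5589 -0.      1.0917 -0.1056] [3.1415 0.     2.7338] [247.8471 573.7615 292.2389] [[-0.9180020127185146, 0.39657572137400937, 4.314440967306787e-05], [0.3965757233629053, 0.9180020110798136, 5.7381233417105636e-05], [-1.6850650811008586e-05, 6.978611324433628e-05, -0.9999999974229771]]
[-231.0867 -161.3541   92.2315] 1.3
```

>>> {"op": "jog_arm", "data": {
  "motion": [
    [0, 0, 0, -39, -27, 0, 0],
    [0, 0, 0, -39, -27, 0, 0],
    [0, 0, 0, -39, -27, 0, 0],
    [0, 0, 0, -39, -27, 20, 0],
    [0, 0, 0, -38, -27, 35, 0],
    [0, 0, 0, -37, -26, 37, 0],
    [0, 0, 0, 0, 0, 0, 0]
  ]
}}

```text
t: 2.17
eef_pos: [396.7, 332.0, 198.2]
tcp_rot: [-3.138, -0.002, 2.73]
ft_force: [-0.1, 0.3, -0.3]
opening: 0.319
grip_force: 0.0
```

Run:
```python
from h import *
np.set_printoptions(precision=2,suppress=True)
s,R=st();print(s["joints"],s["eef_pos"],s["opening"],s["t"])
c=env.read_camera("wrist");save(c,"w0.png");print(c["camera_matrix"],env.recognise("wrist","start_button_top"))
K=c["camera_matrix"];T=np.linalg.inv(c["world_to_cam"])
def proj(p):
    q=c["world_to_cam"]@np.r_[p,1];q=np.array([q[0],-q[1],-q[2]]);r=np.hypot(q[0],q[1]);th=np.arctan2(r,q[2])
    return K[0,2]+K[0,0]*th*q[0]/r,K[1,2]+K[1,1]*th*q[1]/r
print(proj([396,334,70]),proj([386,261,70]),proj(s["eef_pos"]+R@[0,0,78]))
```

```text
[ 0.57  0.47  1.92 -0.    0.76 -0.59] [396.7  331.98 198.23] 0.31906637975489116 2.175
[[325.19   0.   282.73]
 [  0.   325.19 213.04]
 [  0.     0.     1.  ]] [{'location': [290.5, 228.3], 'score': 0.71}]
(np.float64(285.79324792199316), np.float64(229.77642516519984)) (np.float64(191.27601015336325), np.float64(254.59789516550293)) (np.float64(283.1018340623688), np.float64(258.799002139155))
```

View pics/w0.png

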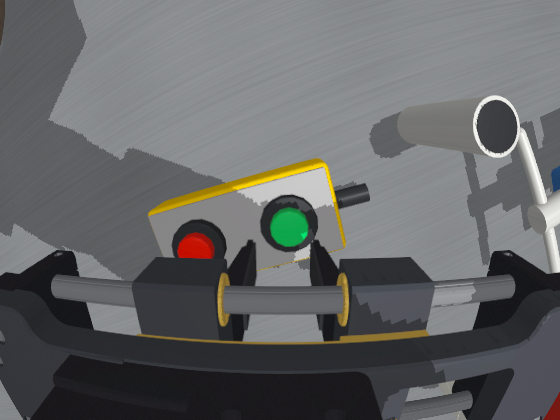

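>>> {"op": "jog_arm", "data": {
  "motion": [
    [0, 0, 0, 0, 3.5, 10, 0],
    [0, 0, 0, 0, 0, 15, 0],
    [0, 0, 0, 0, 0, 12, 0],
    [0, 0, 0, 0, 0, 6, 0],
    [0, 0, 0, 0, 0, 5, 0],
    [0, 0, 0, 0, 0, 5, 0],
    [0, 0, 0, 0, 0, 3, 0],
    [0, 0, 0, 0, 0, 0, 0]
  ]
}}

```text
t: 3.28
eef_pos: [397.5, 337.6, 144.4]
tcp_rot: [3.141, 0.0, 2.734]
ft_force: [-0.8, -0.2, 3.2]
opening: 0.004
grip_force: 1.7
```

>>> {"op": "jog_arm", "data": {
  "motion": [
    [0, 0, 0, 0, 0, 2, 0],
    [0, 0, 0, 0, 0, 1, 0],
    [0, 0, 0, 0, 0, 0, 0]
  ]
}}

```text
t: 3.65
eef_pos: [397.5, 337.6, 141.8]
tcp_rot: [3.141, 0.0, 2.734]
ft_force: [-2.6, -0.7, 10.5]
opening: 0.008
grip_force: 5.0
```

>>> {"op": "jog_arm", "data": {
  "motion": [
    [0, 0, 0, 0, 0, -40, 0],
    [0, 0, 0, 0, 0, -60, 0],
    [0, 0, -10.6, 0, 0, -60, 30],
    [0, 0, -10.6, 0, -50, 0, 60],
    [0, 0, -10.6, 0, -60, 0, 60],
    [0, -10.6, 0, 0, -60, 0, 60],
    [0, -10.6, 0, 0, -60, 0, 60],
    [0, -10.6, 0, 0, -60, 0, 60],
    [0, -10.6, 0, 0, -20, 0, 60]
  ]
}}

```text
t: 4.78
eef_pos: [406.8, 85.7, 300.1]
tcp_rot: [3.081, 0.542, -3.007]
ft_force: [-0.3, 1.8, 1.0]
opening: 0.621
grip_force: 0.0
```

```bash
cat > kin.py <<'E'
from h import *
from scipy.optimize import least_squares
D=[json.loads(l) for l in open("log.jsonl")]
rz=lambda a:Ro.from_euler("z",a).as_matrix()
ry=lambda a:Ro.from_euler("y",a).as_matrix()
def fk(q,p):
    a1,h,L1,a3,L2,d=p
    R=rz(q[0]);x=R@[a1,0,h]
    R=R@ry(q[1]);x=x+R@[0,0,L1]
    R=R@ry(q[2]);x=x+R@[a3,0,L2]
    R=R@rz(q[3])@ry(q[4]);x=x+R@[0,0,d]
    return x,R@rz(q[5])
def fit():
    f=lambda p:np.r_[np.concatenate([fk(q,p)[0]-x for q,x,_ in D]),0.01*(np.array(p)-P0)]
    P0=np.array([0,400,450,0,450,200.]);r=least_squares(f,P0);return r.x,f(r.x)
E
python3 - <<'E'
from kin import *
np.set_printoptions(precision=2,suppress=True)
s,R=st();print(s["t"],s["joints"],s["eef_pos"],R)
import kin; kin.D=D=[json.loads(l) for l in open("log.jsonl")]
p,r=fit();print(p,r);print(fk(D[-1][0],p)[1],)
E
```

```text
4.775 [-0.02  0.07  2.27  0.47  0.31 -2.15] [406.78  85.72 300.09] [[-0.85 -0.16  0.5 ]
 [-0.11  0.99  0.13]
 [-0.52  0.05 -0.86]]
[-127.92  189.52  749.51   15.11  453.72  339.09] [ 57.22 -32.7   -3.36  30.61 -58.67 -18.48   5.46 -46.17  21.86  -1.28
  -2.1    3.     0.15   0.04   1.39]
[[ 0.16 -0.85  0.5 ]
 [-0.99 -0.11  0.13]
 [-0.05 -0.52 -0.86]]
```

```bash
cat > kin.py <<'E'
from h import *
from scipy.optimize import least_squares
D=[json.loads(l) for l in open("log.jsonl")]
rz=lambda a:Ro.from_euler("z",a).as_matrix()
ry=lambda a:Ro.from_euler("y",a).as_matrix()
def fk(q,p):
    a1,h,L1,a3,L2,d,b=p
    R=rz(q[0]);x=R@[a1,b,h]
    R=R@ry(q[1]);x=x+R@[0,0,L1]
    R=R@ry(q[2]);x=x+R@[a3,0,L2]
    R=R@rz(q[3])@ry(q[4]);x=x+R@[0,0,d]
    return x,R@rz(q[5]+np.pi/2)
def fit():
    P0=np.array([0,300,450,0,450,200.,60])
    f=lambda p:np.r_[np.concatenate([fk(q,p)[0]-x for q,x,_ in D]),0.01*(np.array(p)-P0)]
    r=least_squares(f,P0);return r.x,f(r.x)
LO=np.array([-3.1,-.84,.05,-1.13,.06,-2.69]);HI=np.array([3.1,2.19,2.79,4.28,2.93,2.69])
def ik(x,R,p,q0):
    f=lambda q:np.r_[fk(q,p)[0]-x,200*Ro.from_matrix(fk(q,p)[1].T@R).as_rotvec()]
    r=least_squares(f,np.clip(q0,LO+.01,HI-.01),bounds=(LO,HI));return r.x,np.linalg.norm(r.fun)
E
python3 - <<'E'
from kin import *
np.set_printoptions(precision=2,suppress=True)
p,r=fit();print(p,r)
c=env.read_camera("wrist");s,R=st();T=np.linalg.inv(c["world_to_cam"]);print("cam in tool",R.T@(T[:3,3]-s["eef_pos"]),"dir",R.T@-T[:3,2])
xh=np.array([.989,.147,0]);yh=np.array([-.147,.989,0]);up=np.array([0,0,1.])
for al in(25,35,45,55,65,75):
  for yy in(0,-120):
    for flip in(0,1):
     for z in (105,215):
      a=np.radians(al);zt=np.cos(a)*-up+np.sin(a)*xh;yt=yh*(1-2*flip);Rt=np.c_[np.cross(yt,zt),yt,zt]
      tip=np.array([532+15,-25,0])+yh*yy;tip[2]=z
      best=min((ik(tip-78*zt,Rt,p,q0) for q0 in([0,.1,2.2,0,.4,-1.6],[0,.1,2.2,3.1,.4,1.5],[0,.1,2.2,3.1,.4,-1.6],[0,0.1,2.2,1,.4,-2.5],[0,.1,2.4,2,.4,0],[0,.1,2.4,0,.4,1.5])),key=lambda t:t[1])
      if best[1]<3: print(al,yy,flip,z,best)
E
```

```text
[  0.29 197.29 586.23  43.36 411.14 194.03  65.91] [ 0.    0.02  0.03 -0.06 -0.03  0.04  0.04 -0.02 -0.06  0.   -1.03  1.36
  0.43 -0.39 -0.06  0.06]
cam in tool [ 71.58  -0.4  -92.93] dir [-0.25 -0.    0.97]
25 0 0 215 (array([-0.25,  0.26,  2.03,  0.36,  0.47, -2.26]), np.float64(9.194717997862545e-14))
25 0 1 105 (array([-0.25,  0.45,  2.15,  0.87,  0.21,  0.35]), np.float64(6.662713255036321e-14))
25 0 1 215 (array([-0.25,  0.26,  2.03,  0.36,  0.47,  0.88]), np.float64(1.1884543240584166e-13))
25 -120 0 215 (array([-0.48,  0.32,  1.94,  0.47,  0.58, -2.56]), np.float64(1.1790417916812566e-13))
25 -120 1 105 (array([-0.48,  0.49,  2.05,  0.82,  0.35,  0.2 ]), np.float64(7.943545223633537e-14))
25 -120 1 215 (array([-0.48,  0.32,  1.94,  0.47,  0.58,  0.59]), np.float64(1.4651179381478363e-13))
35 0 0 105 (array([-0.29,  0.46,  2.26,  2.1 ,  0.29,  2.22]), np.float64(1.143076329261355e-13))
35 0 1 105 (array([-0.29,  0.46,  2.26,  2.1 ,  0.29, -0.92]), np.float64(5.163262552405705e-14))
35 0 1 215 (array([-0.29,  0.24,  2.15,  0.92,  0.31,  0.31]), np.float64(6.763683375549683e-14
[... 2798 characters left out ...]
))
75 0 0 215 (array([-0.44,  0.55,  2.53,  2.54,  1.26,  1.61]), np.float64(1.1589806168766066e-13))
75 0 1 105 (array([-0.44,  0.94,  2.57,  2.57,  1.61, -1.77]), np.float64(8.50890806555125e-14))
75 0 1 215 (array([-0.44,  0.55,  2.53,  2.54,  1.26, -1.53]), np.float64(6.82341405803767e-14))
75 -120 0 105 (array([-0.73,  0.87,  2.41,  2.29,  1.4 ,  1.47]), np.float64(9.686856651718251e-14))
75 -120 0 215 (array([-0.73,  0.55,  2.38,  2.21,  1.18,  1.74]), np.float64(1.500828488380521e-13))
75 -120 1 105 (array([-0.73,  0.87,  2.41,  2.29,  1.4 , -1.68]), np.float64(1.0049443149353433e-13))
75 -120 1 215 (array([-0.73,  0.55,  2.38,  2.21,  1.18, -1.4 ]), np.float64(9.658596268891459e-14))
```

```bash
cat >> kin.py <<'E'
xh=np.array([.989,.147,0]);yh=np.array([-.147,.989,0]);up=np.array([0,0,1.])
def target(tip,al,flip=1):
    a=np.radians(al);zt=np.cos(a)*-up+np.sin(a)*xh;yt=yh*(1-2*flip)
    return np.asarray(tip)-78*zt,np.c_[np.cross(yt,zt),yt,zt]
def plan(x1,R1,n,x0=None,R0=None,q=None):
    if x0 is None:
        s,R0=st();x0=s["eef_pos"];q=s["joints"]
    p,_=fit();w=Ro.from_matrix(R0.T@R1).as_rotvec();out=[]
    lim=.7*np.array([2.22,2.22,2.79,3.14,3.14,3.14])/8;worst=0
    Rc=R0
    for i in range(n):
        d=Rc.T@(x1-x0)/n;out.append(np.r_[np.degrees(w)/n,d])
        Rc=R0@Ro.from_rotvec(w*(i+1)/n).as_matrix()
        q2,e=ik(x0+(x1-x0)*(i+1)/n,Rc,p,q);r=abs(q2-q)/lim
        print(i,np.round(out[-1],1).tolist(),"q",np.round(q2,2),"e%.1f r%.1f"%(e,r.max()));q=q2
    return q
E
python3 - <<'E'
from kin import *
s,R=st();q=s["joints"];print(s["eef_pos"])
Ra=R@rz(np.radians(90));Rb=R@rz(np.radians(179))
x=s["eef_pos"]+[0,-40,0]
q=plan(x,Ra,9,s["eef_pos"],R,q);q=plan(x,Rb,9,x,Ra,q)
x1,R1=target([487,5,280],75);print(x1)
plan(x1,R1,12,x,Rb,q)
E
```

```text
[406.46996133  86.31710532 299.71958076]
0 [0.0, -0.0, 10.0, 0.5, -4.4, -0.6] q [-0.03  0.07  2.27  0.5   0.31 -2.03] e0.0 r0.5
1 [0.0, -0.0, 10.0, -0.2, -4.4, -0.6] q [-0.05  0.07  2.27  0.52  0.31 -1.88] e0.0 r0.5
2 [0.0, -0.0, 10.0, -1.0, -4.3, -0.6] q [-0.06  0.07  2.27  0.54  0.32 -1.74] e0.0 r0.5
3 [0.0, -0.0, 10.0, -1.7, -4.0, -0.6] q [-0.07  0.07  2.27  0.56  0.32 -1.59] e0.0 r0.5
4 [0.0, -0.0, 10.0, -2.4, -3.7, -0.6] q [-0.09  0.07  2.27  0.57  0.33 -1.44] e0.0 r0.5
5 [0.0, -0.0, 10.0, -3.0, -3.2, -0.6] q [-0.1   0.06  2.28  0.59  0.34 -1.3 ] e0.0 r0.5
6 [0.0, -0.0, 10.0, -3.5, -2.6, -0.6] q [-0.12  0.06  2.28  0.6   0.34 -1.15] e0.0 r0.5
7 [0.0, -0.0, 10.0, -3.9, -2.0, -0.6] q [-0.13  0.06  2.28  0.62  0.35 -1.  ] e0.0 r0.5
8 [0.0, -0.0, 10.0, -4.2, -1.3, -0.6] q [-0.15  0.06  2.28  0.63  0.35 -0.85] e0.0 r0.5
0 [-0.0, -0.0, 9.9, 0.0, 0.0, 0.0] q [-0.15  0.06  2.28  0.63  0.35 -0.68] e0.0 r0.6
1 [-0.0, -0.0, 9.9, 0.0, 0.0, 0.0] q [-0.15  0.06  2.28  0.63  0.35 -0.5 ] e0.0 r0.6
2 [-0.0, -0.0, 9.9, 0.0, 0.0, 0.0] q [-0.15  0.06  2.28  0.63  0.35 -0.33] e0.0 r0.6
3 [-0.0, -0.0
[... 883 characters left out ...]
.1
4 [-0.3, 3.6, -0.1, -0.1, 4.4, -0.3] q [-0.27  0.08  2.43  2.02  0.38 -0.76] e0.0 r0.9
5 [-0.3, 3.6, -0.1, -0.1, 4.4, -0.3] q [-0.29  0.09  2.46  2.18  0.46 -0.93] e0.0 r0.6
6 [-0.3, 3.6, -0.1, -0.1, 4.4, -0.3] q [-0.32  0.11  2.48  2.29  0.55 -1.07] e0.0 r0.5
7 [-0.3, 3.6, -0.1, -0.0, 4.4, -0.2] q [-0.34  0.13  2.51  2.36  0.65 -1.17] e0.0 r0.4
8 [-0.3, 3.6, -0.1, -0.0, 4.4, -0.2] q [-0.37  0.16  2.54  2.42  0.76 -1.25] e0.0 r0.4
9 [-0.3, 3.6, -0.1, -0.0, 4.4, -0.2] q [-0.39  0.2   2.57  2.46  0.87 -1.31] e0.0 r0.4
10 [-0.3, 3.6, -0.1, -0.0, 4.4, -0.2] q [-0.42  0.24  2.59  2.49  0.99 -1.37] e0.0 r0.4
11 [-0.3, 3.6, -0.1, -0.0, 4.4, -0.2] q [-0.44  0.28  2.62  2.5   1.11 -1.42] e0.0 r0.4
```

>>> {"op": "jog_arm", "data": {
  "motion": [
    [0, 0, 10.6, 0, 0, 0, 60],
    [0, 0, 10.6, 0, 0, 0, 60],
    [0, 0, 10.6, 0, 0, 0, 60],
    [0, 0, 10.6, 0, 0, 0, 60],
    [0, 0, 10.6, 0, 0, 0, 60],
    [0, 0, 10.6, 0, 0, 0, 60],
    [0, 0, 10.6, 0, 0, 0, 60],
    [0, 0, 10.6, 0, 0, 0, 60],
    [0, 0, 10.6, 0, 0, 0, 60],
    [0, 0, 10.6, 0, 0, 0, 60]
  ]
}}

```text
t: 6.08
eef_pos: [406.8, 87.8, 299.8]
tcp_rot: [2.635, -0.195, 1.49]
ft_force: [0.6, -0.8, 0.2]
opening: 0.634
grip_force: 0.0
```

>>> {"op": "jog_arm", "data": {
  "motion": [
    [0, 0, 10.5, 0, 0, 0, 60],
    [0, 0, 10.5, 0, 0, 0, 60],
    [0, 0, 10.5, 0, 0, 0, 60],
    [0, 0, 10.5, 0, 0, 0, 60],
    [0, 0, 10.5, 0, 0, 0, 60],
    [0, 0, 10.5, 0, 0, 0, 60],
    [0, 0, 10, 0, 10, 0, 60],
    [0, 3, 0, 0, 12, 0, 60],
    [0, 3, 0, 0, 12, 0, 60],
    [0, 2.5, 0, 0, 10, 0, 60]
  ]
}}

```text
t: 7.32
eef_pos: [416.1, 46.3, 298.9]
tcp_rot: [-3.083, -0.682, 0.148]
ft_force: [0.1, 0.3, -0.6]
opening: 0.632
grip_force: 0.0
```

Run:
```python
from kin import *
s,R=st();print(s["t"],s["joints"].round(2),s["eef_pos"],R.round(2))
x1,R1=target([487,5,280],75)
plan(x1,R1,14)
```

```text
7.325 [-0.17  0.08  2.33  1.21  0.27  0.12] [416.13708381  46.30628499 298.8908704 ] [[ 0.77  0.18  0.61]
 [ 0.11 -0.98  0.15]
 [ 0.63 -0.05 -0.77]]
0 [-0.2, 2.6, -0.1, -0.6, 3.6, -0.8] q [-0.18  0.08  2.35  1.45  0.27 -0.13] e0.0 r0.9
1 [-0.2, 2.6, -0.1, -0.5, 3.6, -0.8] q [-0.2   0.08  2.37  1.68  0.29 -0.37] e0.0 r0.9
2 [-0.2, 2.6, -0.1, -0.5, 3.6, -0.8] q [-0.22  0.08  2.39  1.88  0.33 -0.58] e0.0 r0.8
3 [-0.2, 2.6, -0.1, -0.5, 3.6, -0.8] q [-0.24  0.09  2.41  2.03  0.37 -0.75] e0.0 r0.6
4 [-0.2, 2.6, -0.1, -0.4, 3.6, -0.8] q [-0.26  0.1   2.44  2.15  0.43 -0.88] e0.0 r0.5
5 [-0.2, 2.6, -0.1, -0.4, 3.6, -0.8] q [-0.28  0.11  2.46  2.24  0.49 -0.99] e0.0 r0.4
6 [-0.2, 2.6, -0.1, -0.4, 3.6, -0.8] q [-0.3   0.12  2.48  2.31  0.56 -1.08] e0.0 r0.3
7 [-0.2, 2.6, -0.1, -0.3, 3.6, -0.8] q [-0.32  0.13  2.5   2.36  0.63 -1.15] e0.0 r0.3
8 [-0.2, 2.6, -0.1, -0.3, 3.6, -0.8] q [-0.34  0.15  2.52  2.41  0.7  -1.21] e0.0 r0.3
9 [-0.2, 2.6, -0.1, -0.3, 3.6, -0.8] q [-0.36  0.17  2.54  2.44  0.78 -1.26] e0.0 r0.3
10 [-0.2, 2.6, -0.1, -0.2, 3.7, -0.8] q [-0.38  0.2   2.56  2.46  0.86 -1.31] e0.0 r0.3
11 [-0.2, 2.6, -0.1, -0.2, 3.7, -0.8] q [-0.4   0.22  2.58  2.48  0.94 -1.35] e0.0 r0.3
12 [-0.2, 2.6, -0.1, -0.2, 3.7, -0.8] q [-0.42  0.25  2.6   2.49  1.03 -1.39] e0.0 r0.3
13 [-0.2, 2.6, -0.1, -0.2, 3.7, -0.8] q [-0.44  0.28  2.62  2.5   1.11 -1.42] e0.0 r0.3
```

>>> {"op": "jog_arm", "data": {
  "motion": [
    [-0.2, 2.6, -0.1, -0.5, 3.6, -0.8, 60],
    [-0.2, 2.6, -0.1, -0.5, 3.6, -0.8, 60],
    [-0.2, 2.6, -0.1, -0.5, 3.6, -0.8, 60],
    [-0.4, 4, -0.2, -0.5, 5, -1, 60],
    [-0.4, 4, -0.2, -0.5, 5, -1, 60],
    [-0.4, 4, -0.2, -0.5, 5, -1, 60],
    [-0.4, 5.5, -0.2, -0.5, 7, -1.5, 60],
    [-0.4, 5.5, -0.2, -0.5, 8, -1.5, 60],
    [-0.2, 5, -0.1, -0.5, 9, -1, 60],
    [0, 0, 0, 0, 0, 0, 60]
  ]
}}

```text
t: 8.57
eef_pos: [414.8, -4.4, 298.9]
tcp_rot: [-3.133, -1.305, 0.152]
ft_force: [0.6, -1.1, 1.0]
opening: 0.627
grip_force: 0.0
```

Run:
```python
from kin import *
s,R=st();print(s["t"],s["joints"].round(2),s["eef_pos"],R.round(2),fit()[1].round(1)[-12:])
c=env.read_camera("wrist");save(c,"w1.png")
x1,R1=target([487,5,88],75)
plan(x1,R1,8)
```

```text
8.575 [-0.44  0.29  2.61  2.49  1.11 -1.42] [414.82868711  -4.4304432  298.94139529] [[ 0.26  0.16  0.95]
 [ 0.04 -0.99  0.15]
 [ 0.96 -0.   -0.26]] [-0.  -0.  -0.  -0.  -0.   0.  -1.   1.4  0.4 -0.4 -0.1  0.1]
0 [-0.1, 0.0, 0.0, -23.1, 0.2, 6.0] q [-0.44  0.39  2.65  2.53  1.22 -1.51] e0.0 r0.5
1 [-0.1, 0.0, 0.0, -23.1, 0.2, 6.0] q [-0.44  0.5   2.68  2.55  1.34 -1.59] e0.0 r0.6
2 [-0.1, 0.0, 0.0, -23.1, 0.2, 5.9] q [-0.44  0.62  2.71  2.57  1.46 -1.68] e0.0 r0.6
3 [-0.1, 0.0, 0.0, -23.1, 0.2, 5.9] q [-0.44  0.75  2.73  2.57  1.59 -1.76] e0.0 r0.6
4 [-0.1, 0.0, 0.0, -23.1, 0.2, 5.9] q [-0.44  0.87  2.75  2.57  1.71 -1.83] e0.0 r0.6
5 [-0.1, 0.0, 0.0, -23.1, 0.2, 5.9] q [-0.44  0.99  2.76  2.56  1.82 -1.9 ] e0.0 r0.6
6 [-0.1, 0.0, 0.0, -23.1, 0.2, 5.9] q [-0.44  1.1   2.76  2.54  1.91 -1.96] e0.0 r0.6
7 [-0.1, 0.0, 0.0, -23.2, 0.2, 5.9] q [-0.44  1.19  2.75  2.52  1.98 -2.02] e0.0 r0.5
```

View pics/w1.png

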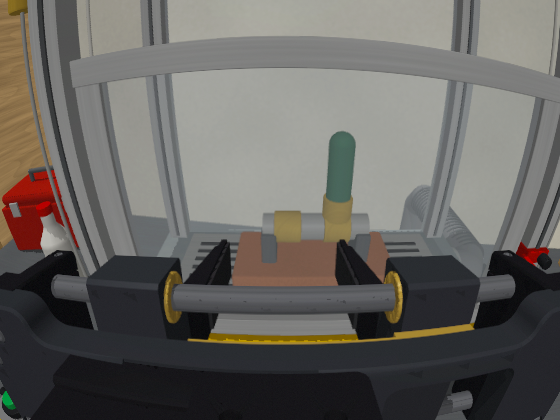

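Run:
```python
from kin import *
e=np.array([527.3,10,0]);
s,R=st();a=target(e-14*xh+up*200,65);b=target(e-14*xh+up*83,65);d=target(e+16*xh+up*83,65);f=target(e+16*xh+up*200,65)
q=plan(*a,4);q=plan(*b,4,*a,q);q=plan(*d,2,*b,q);plan(*f,4,*d,q)
```

```text
0 [-0.2, -2.4, 0.0, -14.1, 0.7, 11.3] q [-0.41  0.33  2.6   2.52  1.09 -1.44] e0.0 r0.2
1 [-0.2, -2.4, 0.0, -13.6, 0.7, 11.9] q [-0.39  0.36  2.59  2.55  1.06 -1.46] e0.0 r0.2
2 [-0.2, -2.4, 0.0, -13.1, 0.7, 12.4] q [-0.37  0.4   2.58  2.58  1.04 -1.48] e0.0 r0.2
3 [-0.2, -2.4, 0.0, -12.6, 0.6, 13.0] q [-0.35  0.44  2.57  2.61  1.01 -1.49] e0.0 r0.2
0 [0.0, -0.0, -0.0, -26.5, 0.0, 12.4] q [-0.35  0.55  2.59  2.64  1.14 -1.57] e0.0 r0.6
1 [0.0, -0.0, -0.0, -26.5, 0.0, 12.4] q [-0.35  0.67  2.62  2.67  1.26 -1.64] e0.0 r0.6
2 [0.0, -0.0, -0.0, -26.5, 0.0, 12.4] q [-0.35  0.79  2.63  2.68  1.38 -1.7 ] e0.0 r0.6
3 [0.0, -0.0, -0.0, -26.5, 0.0, 12.4] q [-0.35  0.9   2.63  2.69  1.48 -1.76] e0.0 r0.6
0 [0.0, -0.0, -0.0, 6.3, -0.0, 13.6] q [-0.32  0.87  2.59  2.71  1.43 -1.72] e0.0 r0.2
1 [0.0, -0.0, -0.0, 6.3, -0.0, 13.6] q [-0.3   0.85  2.55  2.73  1.37 -1.69] e0.0 r0.2
0 [0.0, -0.0, -0.0, 26.5, 0.0, -12.4] q [-0.3   0.75  2.55  2.72  1.28 -1.64] e0.0 r0.5
1 [0.0, -0.0, -0.0, 26.5, -0.0, -12.4] q [-0.3   0.65  2.54  2.7   1.17 -1.59] e0.0 r0.5
2 [0.0, -0.0, -0.0, 26.5, -0.0, -12.4] q [-0.3   0.54  2.52  2.68  1.06 -1.53] e0.0 r0.5
3 [0.0, -0.0, -0.0, 26.5, -0.0, -12.4] q [-0.3   0.44  2.49  2.64  0.95 -1.46] e0.0 r0.5
```

>>> {"op": "jog_arm", "data": {
  "motion": [
    [-0.2, -2.4, 0, -14.1, 0.7, 11, 60],
    [-0.2, -2.4, 0, -13.6, 0.7, 11.5, 60],
    [-0.2, -2.4, 0, -13.1, 0.7, 12, 60],
    [-0.2, -2.4, 0, -12.6, 0.6, 12.5, 60],
    [0, 0, 0, -26.5, 0, 12.4, 60],
    [0, 0, 0, -26.5, 0, 12.4, 60],
    [0, 0, 0, -26.5, 0, 12.4, 60],
    [0, 0, 0, -26.5, 0, 12.4, 60],
    [0, 0, 0, 0, 0, 0, 60]
  ]
}}

```text
t: 9.75
eef_pos: [443.1, -3.9, 114.4]
tcp_rot: [3.131, -1.134, 0.155]
ft_force: [0.4, -0.2, 1.4]
opening: 0.632
grip_force: 0.0
```

Run:
```python
from kin import *
s,R=st();print(s["t"],s["joints"].round(2),s["eef_pos"],s["ft_force"],(s["eef_pos"]+78*R[:,2]).round(1))
c=env.read_camera("side");cv2.imwrite("pics/s2.png",cv2.resize(c["color"][100:300,150:420,::-1],(800,593),interpolation=cv2.INTER_CUBIC))
plan(*target(np.array([527.3,10,83])+16*xh,65),2)
```

```text
9.75 [-0.35  0.91  2.64  2.69  1.49 -1.76] [443.07255521  -3.9095007  114.425175  ] [ 0.37100279 -0.18875552  1.44597801] [513.    6.2  81.4]
0 [0.1, -0.1, 0.1, 6.4, -0.7, 14.0] q [-0.33  0.87  2.59  2.71  1.43 -1.72] e0.0 r0.2
1 [0.1, -0.1, 0.1, 6.4, -0.7, 14.0] q [-0.3   0.85  2.55  2.73  1.37 -1.69] e0.0 r0.2
```

View pics/s2.png

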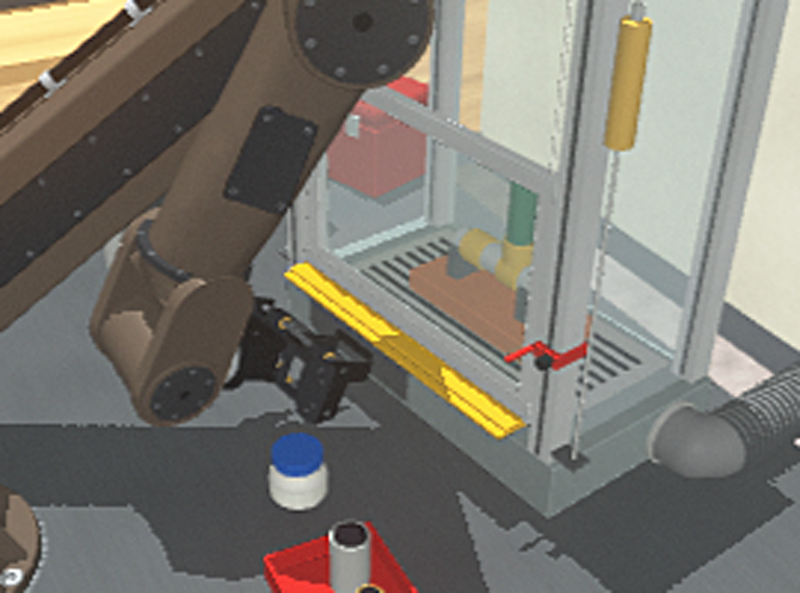

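>>> {"op": "jog_arm", "data": {
  "motion": [
    [0, 0, 0, 6.5, -0.7, 14, 60],
    [0, 0, 0, 6.5, -0.7, 14, 60],
    [0, 0, 0, 0, 0, 0, 60],
    [0, 0, 0, 4.5, 0, -2.1, 60],
    [0, 0, 0, 4.5, 0, -2.1, 60],
    [0, 0, 0, 4.5, 0, -2.1, 60],
    [0, 0, 0, 4.5, 0, -2.1, 60],
    [0, 0, 0, 0, 0, 0, 60]
  ]
}}

```text
t: 10.8
eef_pos: [473.4, 1.7, 137.8]
tcp_rot: [3.123, -1.141, 0.162]
ft_force: [-1.1, 0.3, -0.8]
opening: 0.629
grip_force: 0.2
```

```bash
cat > meas.py <<'E'
from kin import *
def edge():
    s,R=st();print(s["t"],s["ft_force"].round(1),"tip",(s["eef_pos"]+78*R[:,2]).round(1))
    c=env.read_camera("side");hsv=cv2.cvtColor(c["color"],cv2.COLOR_RGB2HSV).astype(int);H,S=hsv[...,0],hsv[...,1]
    g=lambda m:np.array([pw(c,a,b) for b,a in zip(*np.where(m))])
    m=(H>20)&(H<34)&(S>150);P=g(m);P=P[(abs(P[:,0]-(530-.147*P[:,1])-10)<45)&(abs(P[:,1]+25)<230)&(P[:,2]>90)]
    hx=(P-[532,-25,0])@xh;hy=(P-[532,-25,0])@yh
    m=((H<6)|(H>174))&(S>150);Q=g(m);Q=Q[(Q[:,0]>540)&(Q[:,1]<-200)&(Q[:,1]>-280)&(Q[:,2]>150)]
    qx=(Q-[532,-25,0])@xh
    for lo,hi in((-6,8),(12,28)):
        k=(hx>lo)&(hx<hi)&(hy<-100);print("lip z top hx",lo,hi,k.sum(),np.percentile(P[k,2],[10,50,90]).round(1) if k.any() else 0)
    for lo in(0,10,20,30,40,50,60):
        k=(qx>=lo-5)&(qx<lo+5)
        if k.any():print("mark hx",lo,k.sum(),np.percentile(Q[k,2],[5,50,95]).round(1))
    return c
E
python3 -c "
from meas import *
edge()"
```

```text
10.8 [-1.1  0.3 -0.8] tip [543.6  11.6 105.3]
lip z top hx -6 8 64 [132.7 134.5 136. ]
lip z top hx 12 28 113 [137.8 139.8 141.5]
mark hx 0 7 [219.9 221.9 223.4]
mark hx 10 5 [217.8 221.  222.2]
mark hx 20 4 [220.1 220.3 220.9]
mark hx 30 40 [216.6 225.2 228.5]
mark hx 40 11 [215.2 221.1 227. ]
mark hx 50 8 [215.1 222.4 226.8]
mark hx 60 11 [215.1 220.6 226.9]
```

>>> {"op": "jog_arm", "data": {
  "motion": [
    [0, 0, 0, 6, 0, -2.8, 60],
    [0, 0, 0, 8.5, 0, -4, 60],
    [0, 0, 0, 8.5, 0, -4, 60],
    [0, 0, 0, 8.5, 0, -4, 60],
    [0, 0, 0, 8.5, 0, -4, 60],
    [0, 0, 0, 8.5, 0, -4, 60],
    [0, 0, 0, 8.5, 0, -4, 60],
    [0, 0, 0, 6, 0, -2.8, 60],
    [0, 0, 0, 5, 0, -2.3, 60],
    [0, 0, 0, 0, 0, 0, 60]
  ]
}}

```text
t: 12.1
eef_pos: [472.8, 2.3, 212.9]
tcp_rot: [3.122, -1.141, 0.163]
ft_force: [0.7, -0.2, -0.5]
opening: 0.632
grip_force: 0.0
```

```bash
python3 -c "
from meas import *
c=edge()
cv2.imwrite('pics/s3.png',cv2.resize(c['color'][150:270,220:380,::-1],(800,600),interpolation=cv2.INTER_CUBIC))"
```

```text
12.1 [ 0.7 -0.2 -0.5] tip [543.   12.4 180.4]
lip z top hx -6 8 72 [208.5 210.  211.5]
lip z top hx 12 28 106 [213.8 215.3 216. ]
mark hx 0 5 [219.4 220.2 221.8]
mark hx 10 5 [220.1 222.4 222.5]
mark hx 20 5 [218.9 221.3 222.5]
mark hx 30 42 [217.6 224.4 228.9]
mark hx 40 10 [216.9 223.3 226.3]
mark hx 50 9 [216.6 222.5 226.7]
mark hx 60 11 [217.3 223.3 227.9]
```

View pics/s3.png

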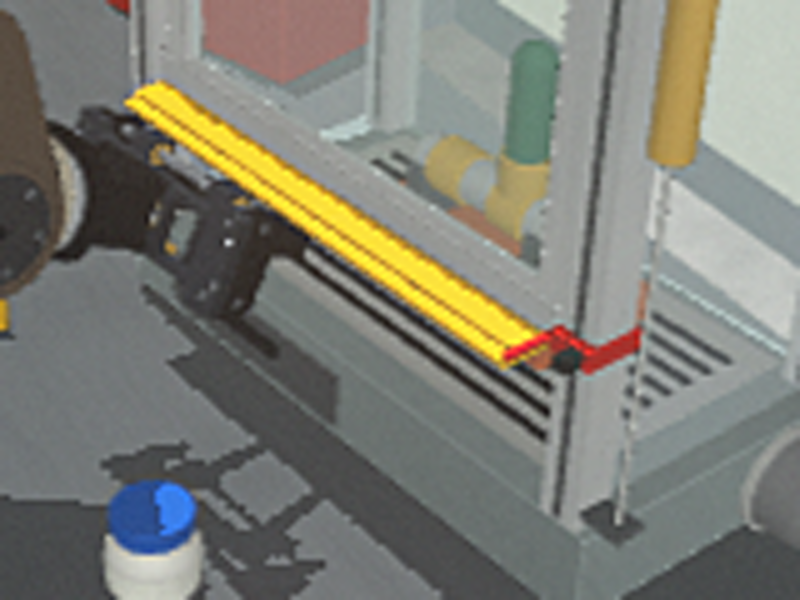

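>>> {"op": "jog_arm", "data": {
  "motion": [
    [0, 0, 0, 3, 0, -1.4, 60],
    [0, 0, 0, 3, 0, -1.4, 60],
    [0, 0, 0, 2, 0, -1, 60],
    [0, 0, 0, 2, 0, -0.9, 60],
    [0, 0, 0, 0, 0, 0, 60]
  ]
}}

```text
t: 12.78
eef_pos: [472.5, 2.3, 223.6]
tcp_rot: [3.123, -1.14, 0.162]
ft_force: [-0.1, 0.7, -2.0]
opening: 0.636
grip_force: 0.6
```

```bash
python3 -c "
from meas import *
c=edge()
cv2.imwrite('pics/s4.png',cv2.resize(c['color'][195:240,300,None,::-1] if 0 else c['color'][195:240,295:355,::-1],(800,600),interpolation=cv2.INTER_NEAREST))
# predicted pixels: pointer-tip height band beside the lip end, at lip-edge plane
K=c['camera_matrix']
def pr(P):
    q=c['world_to_cam']@np.r_[P,1];return np.round([(K[0,0]*q[0]/-q[2]+K[0,2]-295)*13.33,(-K[1,1]*q[1]/-q[2]+K[1,2]-195)*13.33])
for d in(0,20,35):
  for z in(219,221.5,224): print(d,z,pr(np.array([532,-25,z])+xh*d-yh*205.5))
t=env.read_camera('top');H=cv2.cvtColor(t['color'],cv2.COLOR_RGB2HSV).astype(int)
for n,m in(('y',(H[...,0]>22)&(H[...,0]<32)&(H[...,1]>180)),('r',((H[...,0]<5)|(H[...,0]>175))&(H[...,1]>170))):
  P=np.array([pw(t,a,b) for b,a in zip(*np.where(m))]);k=(P[:,0]>500)&(P[:,0]<640)&(P[:,1]<-130)&(P[:,1]>-280)&(P[:,2]>150);P=P[k]
  hx=(P-[532,-25,0])@xh
  for lo in range(-5,45,5):
    j=(hx>=lo)&(hx<lo+5)
    if j.any(): print(n,lo,j.sum(),np.percentile(P[j,2],[10,50,90]).round(1))
"
```

```text
12.775 [-0.1  0.7 -2. ] tip [542.7  12.3 191. ]
lip z top hx -6 8 73 [217.7 219.8 221.7]
lip z top hx 12 28 113 [223.5 225.1 226.1]
mark hx 0 7 [215.4 221.  222.8]
mark hx 10 6 [217.4 220.7 221.8]
mark hx 20 7 [217.9 221.6 223.5]
mark hx 30 41 [216.8 225.3 228.9]
mark hx 40 10 [215.6 222.3 226.7]
mark hx 50 8 [216.1 221.3 226.3]
mark hx 60 13 [216.  223.5 229. ]
0 219 [345. 336.]
0 221.5 [346. 327.]
0 224 [347. 317.]
20 219 [412. 304.]
20 221.5 [413. 294.]
20 224 [414. 285.]
35 219 [461. 280.]
35 221.5 [462. 271.]
35 224 [463. 262.]
y 0 44 [214.3 217.8 219.9]
y 5 43 [217.8 220.3 222.2]
y 10 41 [220.9 222.4 223.9]
y 15 37 [221.5 223.4 224.7]
y 20 36 [222.4 223.  224.2]
y 25 36 [222.3 223.2 224.2]
y 30 17 [220.6 223.1 224.5]
r 0 4 [215.1 216.1 217.1]
r 5 1 [215.7 215.7 215.7]
r 10 1 [215.1 215.1 215.1]
r 15 2 [217.2 217.4 217.6]
r 20 1 [218.3 218.3 218.3]
r 25 14 [217.7 221.7 227.1]
r 30 9 [207.  223.5 228.7]
```

View pics/s4.png

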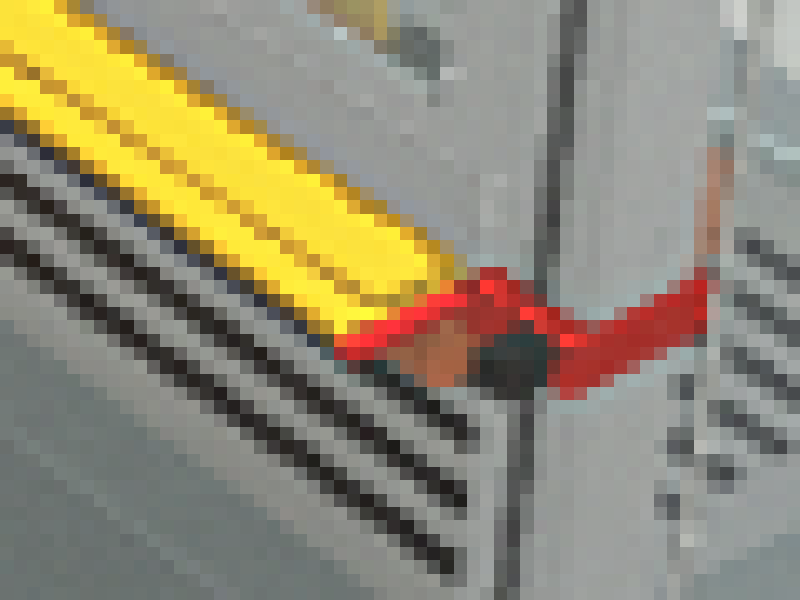

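Run:
```python
from kin import *
s,R=st();x=s["eef_pos"]
a=x-5*up;b=a-65*xh-4*up;d=b-238*yh
q=plan(a,R,1);q=plan(b,R,2,a,R,q);plan(d,R,5,b,R,q)
```

```text
0 [0.0, 0.0, 0.0, -4.5, -0.0, 2.1] q [-0.3   0.5   2.51  2.67  1.02 -1.51] e0.0 r0.1
0 [0.0, 0.0, 0.0, -15.4, 0.1, -28.7] q [-0.35  0.51  2.59  2.64  1.1  -1.56] e0.0 r0.3
1 [0.0, 0.0, 0.0, -15.4, 0.1, -28.7] q [-0.42  0.53  2.68  2.6   1.2  -1.62] e0.0 r0.4
0 [0.0, 0.0, 0.0, -0.3, 47.6, 0.3] q [-0.58  0.52  2.63  2.42  1.15 -1.59] e0.0 r0.8
1 [0.0, 0.0, 0.0, -0.3, 47.6, 0.3] q [-0.71  0.51  2.57  2.27  1.1  -1.53] e0.0 r0.7
2 [0.0, 0.0, 0.0, -0.3, 47.6, 0.3] q [-0.81  0.51  2.49  2.13  1.06 -1.45] e0.0 r0.5
3 [0.0, 0.0, 0.0, -0.3, 47.6, 0.3] q [-0.89  0.52  2.41  2.01  1.04 -1.37] e0.0 r0.4
4 [0.0, 0.0, 0.0, -0.3, 47.6, 0.3] q [-0.96  0.53  2.32  1.9   1.03 -1.28] e0.0 r0.4
```

>>> {"op": "jog_arm", "data": {
  "motion": [
    [0, 0, 0, -4.5, 0, 2.1, 60],
    [0, 0, 0, 0, 0, 0, 60],
    [0, 0, 0, -15.4, 0, -28.7, 60],
    [0, 0, 0, -15.4, 0, -28.7, 60],
    [0, 0, 0, 0, 47.6, 0, 60],
    [0, 0, 0, 0, 47.6, 0, 60],
    [0, 0, 0, 0, 47.6, 0, 60],
    [0, 0, 0, 0, 47.6, 0, 60],
    [0, 0, 0, 0, 47.6, 0, 60],
    [0, 0, 0, 0, 0, 0, 60]
  ]
}}

```text
t: 14.12
eef_pos: [442.9, -245.8, 216.2]
tcp_rot: [3.119, -1.141, 0.162]
ft_force: [0.5, 0.6, -0.6]
opening: 0.63
grip_force: 0.0
```

```bash
cat > wm.py <<'E'
from kin import *
def wrist(name):
    s,R=st();print(s["t"],(s["eef_pos"]+78*R[:,2]).round(1))
    c=env.read_camera("wrist");save(c,name);K=c["camera_matrix"];T=np.linalg.inv(c["world_to_cam"])
    v,u=np.mgrid[0:420,0:560];dx=(u-K[0,2])/K[0,0];dy=(v-K[1,2])/K[1,1];th=np.hypot(dx,dy)+1e-9
    z=c["z_map"].astype(float);k=z*np.tan(th)/th
    P=np.stack([dx*k,-dy*k,-z],-1)@T[:3,:3].T+T[:3,3]
    hsv=cv2.cvtColor(c["color"],cv2.COLOR_RGB2HSV).astype(int);H,S=hsv[...,0],hsv[...,1]
    h=np.stack([(P-[532,-25,0])@xh,(P-[532,-25,0])@yh,P[...,2]],-1)
    ok=(z>0)&(th<1.2)
    for n,m in(("lip",(H>20)&(H<34)&(S>150)),("mark",((H<6)|(H>174))&(S>150))):
        m=m&ok&(h[...,2]>190)&(h[...,2]<260)&(abs(h[...,0]-20)<45)&(h[...,1]<-100)&(h[...,1]>-260)
        q=h[m];vv,uu=np.where(m)
        if len(q)==0: print(n,"none");continue
        print(n,len(q),"px",uu.min(),uu.max(),vv.min(),vv.max(),"lat",np.percentile(q[:,1],[1,99]).round(1))
        for lo in range(-25,60,5):
            j=(q[:,0]>=lo)&(q[:,0]<lo+5)
            if j.sum()>3: print("  hx",lo,j.sum(),"z",np.percentile(q[j,2],[5,25,50,75,95]).round(1),"lat",np.percentile(q[j,1],[5,95]).round(1))
E
python3 -c "
from wm import *
wrist('w2.png')"
```

```text
14.125 [ 513.1 -236.   183.7]
lip 5466 px 125 276 131 171 lat [-201.1 -101.3]
  hx -5 1105 z [212.9 214.3 215.7 217.1 218.2] lat [-196.8 -105.4]
  hx 0 780 z [214.8 218.  218.5 218.8 219.1] lat [-198.1 -107.5]
  hx 5 1270 z [218.2 218.7 220.3 222.  223.3] lat [-196.7 -105.9]
  hx 10 754 z [218.3 222.6 223.3 223.6 224.1] lat [-198.5 -107.1]
  hx 15 466 z [223.  223.4 223.6 223.8 224.2] lat [-197.6 -106.1]
  hx 20 463 z [223.1 223.4 223.6 223.8 224.1] lat [-197.5 -106.5]
  hx 25 420 z [223.  223.4 223.6 223.9 224.1] lat [-197.5 -105.1]
  hx 30 208 z [222.9 223.3 223.5 223.7 224. ] lat [-195.8 -106.9]
mark 1130 px 283 337 111 168 lat [-243.4 -206.2]
  hx -10 73 z [217.  218.  219.3 220.4 221.1] lat [-211.6 -206.2]
  hx -5 39 z [220.1 220.7 220.9 221.1 221.4] lat [-211.2 -206.2]
  hx 0 36 z [220.2 220.7 220.9 221.1 221.4] lat [-211.2 -206.2]
  hx 5 32 z [220.6 220.8 221.  221.1 221.4] lat [-211.3 -206.3]
  hx 10 27 z [220.5 220.7 220.8 221.  221.3] lat [-211.5 -206.5]
  hx 15 37 z [220.  220.3 220.7 220.9 221.3] lat [-217.2 -206.3]
  hx 20 33 z [220.  220.2 220.8 221.  224.7] lat [-234.4 -206.4]
  hx 25 695 z [212.6 217.2 221.4 224.7 226.2] lat [-242.4 -211.1]
  hx 30 108 z [225.2 225.9 226.1 226.4 226.6] lat [-241.6 -210.8]
  hx 35 10 z [224.9 225.4 225.7 226.2 226.3] lat [-212.1 -210.6]
  hx 40 8 z [225.2 225.5 225.8 226.  226.6] lat [-212.2 -210.7]
  hx 45 9 z [220.9 223.7 225.9 226.1 226.4] lat [-211.6 -210.2]
  hx 50 7 z [221.2 222.9 224.2 226.  226.4] lat [-211.7 -210.3]
  hx 55 7 z [224.7 225.2 225.5 225.7 226. ] lat [-211.9 -210.6]
```

View pics/w2.png

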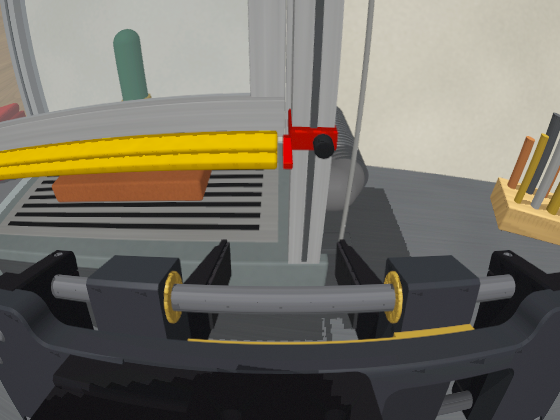

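```bash
python3 -c "
from cell import env
print(env.job_done())"
```

```text
the job is handed in; nothing more can be done
None
```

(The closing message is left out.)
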